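# Tuck the closing tab of the test-tile case

## Robot

A 6-joint arm with a two-finger parallel gripper is mounted at the origin on the work surface. World frame = base frame: x ahead of the robot, y to its left, z up, the work surface at z = 0. Lengths are in m, angles in degrees, forces in N, time in s.
With the tool pointing down it reaches from about 0.375 to 0.9 m from the base axis. Payload 3.1 kg.
Tool frame: the origin (TCP) lies at the very end of the fingers, on their centre line; the grasp point (between the pads) lies grip_point_offset behind it (grip_point_offset is the distance from the TCP to the grasp point, in m); z points along the fingers, y is the line along which they close (so a half turn about z gives the same grasp; the last joint's range is limited). The gripper opens to 87 mm and grips with 3 to 60 N. Pads are 19 mm wide; open, the fingers measure 117 mm over their backs; the gripper's body (75 mm by 190 mm) begins 51 mm behind the grasp point.
Start: joints at [63.512, 30.224, 82.088, -0, 67.689, -10.227], TCP at [0.175, 0.6, 0.223] pointing down, gripper open.
Joint ranges: [-176.69, 176.69], [-43.24, 126.21], [12.49, 139.97], [-82, 262], [0, 151.66], [-163.58, 163.58]. Speed limits (degrees/s): [159.86, 159.86, 180, 180, 180, 180].

## Interface

Orientations are given as a 3x3 rotation matrix whose columns are the frame's x, y, z axes.
In Python, from rig import * gives the robot as it stands.
- The arm moves only by the tool move_arm, never from a script. Its argument "increments" is a list of rows, each a list of 3 entries, a list of its own where there are three numbers: the shift along the tool's x, y, z in units of 30 mm (1.0 is 30 mm), then the turn, a rotation vector about the tool's x, y, z in units of 120 degrees (1.0 is 120 degrees), then the closure, from 0 (fully open) to 1 (shut). A call has 1 to 20 rows; each row shifts and turns the commanded pose from where the row before left it, along the tool's axes as they then stand; what a row does not reach is not made up. A row lasts 1/12 s, in which the tool goes at most 41.7 mm and 7.16 degrees, less where a joint would pass 70% of its speed; a pose out of reach is approached as far as the arm can. A call with a number of a shift or a turn outside -1 to 1 is refused whole. A call with a gripper value outside its range is refused whole. The fingers move at their own pace and stop on an object; the grip force is fixed at half the most. Time passes only in rows, so rows that do not move let the fingers close. It gives the time, the measured TCP pose, the force, the opening and the grip force at its end, in the units of the state.
- read_state(): the state, without advancing time (a new reading comes with each control period).
- capture(name): name is "scene" or "side" or "wrist"; returns a dict with "img" (400x640x3 uint8, red, green, blue), "mtx" (3x3 intrinsics, pixels), "eye" and "rotation" of the camera in the world. Camera axes: x right, y down, z forward; pixel columns grow to the right and rows downward; lengths in m; the calibration is good to about 2 mm. The wrist camera is an equidistant fisheye: a pixel r from the principal point sees the ray r / f radians off the axis. A picture is of the moment at which its call begins. There is no depth.
- hand_in(): hands the job in; it is judged then, once.
Trained networks look in a picture, given as the dict that the camera call returned (one of the last four; its "shot" number tells which), for a name from the list of things; names that differ only in an ending like _2 or _b are one class to them, and where a whole thing is asked for, a point or a joint stands for the part that bears it (a point fixed in the world has none). Each returns a list of dicts, best first, with "confidence" (0 to 1); they miss things now and then, are a little off and sometimes report something else, mostly with a low value. They report only what shows in the picture. A call takes as long as a camera call. They do not tell look-alikes from the thing itself.
- search_frame(picture, label): "extent" ([left, top, right, bottom] as shares, 0 to 1, of the picture: columns of its width, rows of its height, round what is visible of it).
- pinpoint(picture, label): "xy" ([column, row] as shares, 0 to 1, of the picture: columns of its width, rows of its height: a listed point, or the origin of a listed thing).
The state is a dict: "time_s": time; "joint_positions": joint angles; "qvel": joint speeds; "tau": joint torques, N m; "position": TCP position; "tcp_rot": TCP orientation; "force": force on the tool from outside, world axes, zero at the start; "moment": the same for the moment, N m; "opening": opening from 0.0 (shut) to 1.0 (fully open); "grasp_force": force on a finger pad.
Only numpy, scipy, OpenCV 4.12 (cv2) and the standard library are available. Lean on these libraries where they do the work, as an engineer would, in place of code of your own. Each camera call takes 0.05 s, during which the arm holds its last target. There are 200 camera calls.

## Task

Close the blue case of glaze test tiles: with your fingertips fold its springy orange tab over and press it down flat, then, keeping it down, push it along by its white ridge until its free edge is tucked well under the metal lip and stays there by itself, and take your hand clear. Only press and push, gently: do not lift, carry or shove the case, and leave everything around it where it stands.

Things in the scene. Friction and masses are not known exactly. Their poses are not given: they have to be found in the camera images.
- tile_case: blue open plastic case of upright fired tiles, 190 (x) x 150 (y) x 36 mm, about 3 kg, loose on the bench (a gentle push does not shift it). Origin: centre of its underside. x points from hinge end to lip end, the way the tab is folded and pushed; z up. Hinge rails stand at y = +-66 mm (8 mm thick), x = -82 to -12, up to z = 52 mm; tiles reach z = 26
- tab (a joint): angle of the orange tab on its hinge, rad: 0 folded over flat (it gives a further 0.15 down to its stop), pi/2 upright, 2.1 leaning back away from the lip (stop); starts at 1.5 to 2.0. Springy and rubbing: about 0.12 N m holds it flat; let go untucked, it springs up to about 0.9
- tab_slide (a joint): how far the hinge pin has been pushed along its slots towards the lip (case +x), m: 0 to 0.038 (stops). It rubs with about 2.5 N and stays where left; starts at 0 to 0.004. With the tab flat the free edge is 22 mm short of point lip_nose at 0, and 16 mm beneath the lip at 0.038
- tab_hinge (a point): middle of the hinge axis (along the case's y), at case z = 44 mm, case x = -60 mm plus tab_slide
- tab_edge (a point): middle of the tab's free edge at half thickness, 90 mm from the hinge axis. The tab is a stiff orange plate 110 mm wide, 4 mm thick, centred on the hinge axis's plane
- ridge_foot (a point): hinge-side foot of the white push ridge, mid-length, 52 mm from the hinge axis on the tab's outer face (its back while standing, its top when folded). The ridge is 80 mm long along case y, 8 mm thick (52 to 60 mm from the axis), 9 mm high. A fingertip pressed on the tab between hinge and ridge can push the ridge towards the lip
- lip_nose (a point): middle of the lower front edge of the fixed aluminium lip, at case x = 52, z = 53 mm. The lip is 126 mm wide, 5 mm thick, reaches x = 85 mm, and leaves 7 mm over a tab lying flat (top at z = 46 mm); a small upturned guide in front of it reaches x = 44, z = 61 mm
- glaze_jar: closed dark glaze jar with black cap, 52 mm across, 70 mm tall, standing about 130 mm from the case's centre on its +y side; origin at the centre of its underside
- brush: paintbrush 160 mm long lying beside the case on its -y side, along its own x; origin under its middle
- spare_tile: loose terracotta test tile, 35 x 50 x 7 mm, lying on the bench on the case's +y side; origin at the centre of its underside
- bisque_cup: pale cup, 76 mm across, 85 mm tall, at the far side of the bench; origin at the centre of its underside
- slip_bowl: blue bowl, 100 mm across, 50 mm tall, at the far side of the bench; origin at the centre of its underside
- wood_rib: flat wooden shaping rib, 100 x 50 x 6 mm, lying to the robot's right; origin at the centre of its underside
- clay_figure: small pale unfired clay figure, 90 mm across its foot, 70 mm tall, to the robot's left; origin at the centre of its underside
Not all that is in view belongs to the job. Leave any yellow look-alike of the tile_case alone.

How it is judged (in metres and radians):
On the way:
1. the tab is folded down in front of the lip, before its edge goes under (value of joint tab below 0.3 rad and value of joint tab_slide below 0.022 m), for 0.02 s.
At the end, for the whole second after the job is handed in: the tab's free edge is at least 8 mm beneath the lip and below it (hinge under 0.14 rad), held there by the lip alone and at rest; the case has stayed standing within 30 mm, and every bystander within 30 mm of its start (x of tab_edge in the frame of tile_case above 0.06 m and z of tab_edge in the frame of tile_case below 0.0535 m and value of joint tab below 0.14 rad and value of joint tab_slide above 0.029 m and velocity of joint tab between -0.05 and 0.05 rad/s and linear speed of tile_case below 0.02 m/s and distance of each of tile_case, glaze_jar, brush, spare_tile, bisque_cup, slip_bowl, wood_rib, clay_figure from where it was at the start of the episode below 0.03 m and angle between tile_case's own z axis and vertical below 0.05 rad); the robot touches nothing.
It fails at once if the case is lifted, tipped or shoved away (height (world z) of tile_case above 0.012 m or distance of tile_case from where it was at the start of the episode above 0.03 m or angle between tile_case's own z axis and vertical above 0.1 rad).
It fails at once if the fingers press on or squeeze the case and its tab with more than 40 N (contact force between the fingers and tile_case above 40 N).
It fails at once if something standing around is lifted or moved (distance of any of glaze_jar, brush, spare_tile, bisque_cup, slip_bowl, wood_rib, clay_figure from where it was at the start of the episode above 0.03 m).
It also fails if it takes over 48 s, if anything falls off the work surface, if the arm or the gripper's body presses on something with over 40 N, if the wrist force passes 120 N, or if a joint passes its speed limit or range.

## Working session

There is one attempt and no reset: what is moved stays moved. The work goes in short steps, Python scripts to look and compute and a tool call to move; the robot and the scene stay as the last step left them, time stands still between calls to the robot, and variables do not carry over. Pictures are saved under pics/ and viewed, at most 10 in all, crops included, and the job is handed in when it is done.

Besides the shell and the picture viewer there is one more tool, called after ">>>" as a command line: name --argument value ..., lists and objects as JSON in quotes. move_arm: Moves the arm, as the interface text tells. Its arguments: {"type":"object","properties":{"increments":{"type":"array"}},"required":["increments"]}

```bash
mkdir -p pics; cat > h.py <<'E'
from rig import *
import numpy as np, cv2
def ray(p,xy):
    h,w=p["img"].shape[:2]; u=np.array([xy[0]*w,xy[1]*h]); K=np.array(p["mtx"]); R=np.array(p["rotation"])
    d=np.array([(u[0]-K[0,2])/K[0,0],(u[1]-K[1,2])/K[1,1],1.0])
    if p.get("name")=="wrist":
        a=d[:2]; r=np.linalg.norm(a); d=np.array([*(a/r*np.sin(r)),np.cos(r)])
    d=R@d; return np.array(p["eye"]),d/np.linalg.norm(d)
def atz(p,xy,z):
    e,d=ray(p,xy); return e+d*(z-e[2])/d[2]
def tri(rs):
    A=np.zeros((3,3));b=np.zeros(3)
    for e,d in rs:
        M=np.eye(3)-np.outer(d,d);A+=M;b+=M@e
    x=np.linalg.solve(A,b); return x,[np.linalg.norm((np.eye(3)-np.outer(d,d))@(x-e)) for e,d in rs]
def cap(n):
    p=capture(n); p["name"]=n; return p
def save(p,f): cv2.imwrite("pics/"+f,p["img"][:,:,::-1])
E
python3 - <<'E'
from h import *
s=read_state(); print(s["time_s"],s["position"],s["tcp_rot"],s["force"])
ps=[cap("scene"),cap("side"),cap("wrist")]
for p in ps: save(p,p["name"]+"0.png"); print(p["name"],p["eye"].round(3) if hasattr(p["eye"],"round") else p["eye"],np.round(p["rotation"],2).tolist())
for l in ["tile_case","tab_hinge","tab_edge","ridge_foot","lip_nose","glaze_jar","brush","spare_tile"]:
    for p in ps:
        try: r=pinpoint(p,l)
        except Exception as e: print(l,e);continue
        print(l,p["name"],[(np.round(np.array(q["xy"])*[640,400],1).tolist(),round(q["confidence"],2),atz(p,q["xy"],{"tab_hinge":.044,"lip_nose":.053}.get(l,0)).round(3).tolist()) for q in r[:3]])
E
```

```text
0.0 [0.1746438  0.59935541 0.22158626] [[-9.59999082e-01  2.80001550e-01 -9.45862403e-04]
 [ 2.80002891e-01  9.59997296e-01 -1.89004566e-03]
 [ 3.78809635e-04 -2.07928631e-03 -9.99997767e-01]] [ 0.12502601 -1.28714038  0.61020989]
scene [1.119 0.41  1.079] [[-0.55, 0.69, -0.47], [0.84, 0.45, -0.3], [0.0, -0.56, -0.83]]
side [ 0.144 -0.856  0.775] [[0.92, -0.22, 0.33], [-0.39, -0.54, 0.75], [0.02, -0.82, -0.58]]
wrist [0.111 0.62  0.384] [[0.28, 0.93, 0.24], [0.96, -0.27, -0.07], [-0.0, 0.25, -0.97]]
tile_case scene [([320.0, 225.8], 0.84, [0.569, 0.052, 0.0]), ([443.2, 210.5], 0.81, [0.334, 0.319, 0.0])]
tile_case side [([248.2, 194.5], 0.87, [0.347, 0.3, 0.0]), ([325.2, 219.5], 0.65, [0.556, 0.05, 0.0])]
tile_case wrist []
tab_hinge scene [([437.4, 185.5], 0.86, [0.296, 0.273, 0.044]), ([318.6, 194.7], 0.56, [0.508, 0.008, 0.044])]
tab_hinge side [([321.0, 220.1], 0.82, [0.519, 0.0, 0.044]), ([231.2, 191.8], 0.72, [0.283, 0.274, 0.044])]
tab_hinge wrist []
tab_edge scene [([450.4, 213.2], 0.9, [0.331, 0.34, 0.0]), ([319.6, 171.9], 0.62, [0.41, -0.053, 0.0])]
tab_edge side [([314.5, 
[... 509 characters left out ...]
171.5], 0.87, [0.38, 0.374, 0.053]), ([331.7, 200.6], 0.73, [0.591, 0.077, 0.053]), ([283.3, 216.0], 0.35, [0.408, 0.056, 0.053])]
lip_nose wrist []
glaze_jar scene [([369.0, 228.9], 0.73, [0.503, 0.172, 0.0])]
glaze_jar side [([294.6, 207.8], 0.68, [0.481, 0.154, 0.0])]
glaze_jar wrist []
brush scene [([271.6, 220.1], 0.74, [0.628, -0.072, 0.0]), ([317.4, 224.8], 0.59, [0.57, 0.044, 0.0])]
brush side [([361.9, 234.9], 0.81, [0.635, -0.071, 0.0]), ([326.2, 223.5], 0.32, [0.55, 0.028, 0.0])]
brush wrist []
spare_tile scene [([364.1, 200.2], 0.55, [0.426, 0.112, 0.0])]
spare_tile side [([284.5, 213.4], 0.49, [0.436, 0.136, 0.0]), ([298.4, 207.2], 0.24, [0.495, 0.153, 0.0])]
spare_tile wrist []
```

```bash
python3 -c "
import cv2,numpy as np
a=[cv2.imread('pics/%s0.png'%n) for n in ('scene','side')]
cv2.imwrite('pics/c0.png',cv2.resize(np.vstack(a),(480,600)))"
```

```text
(no output)
```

View pics/scene0.png

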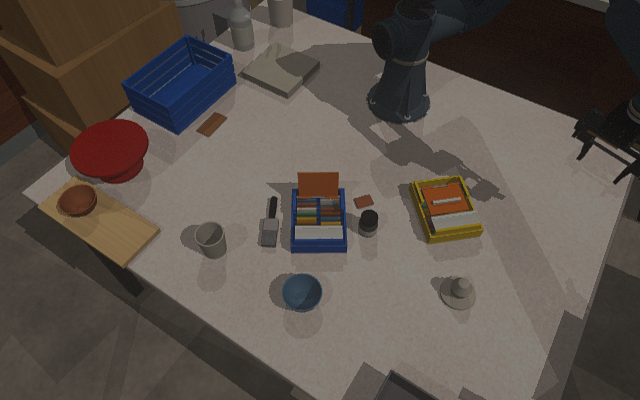

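View pics/side0.png

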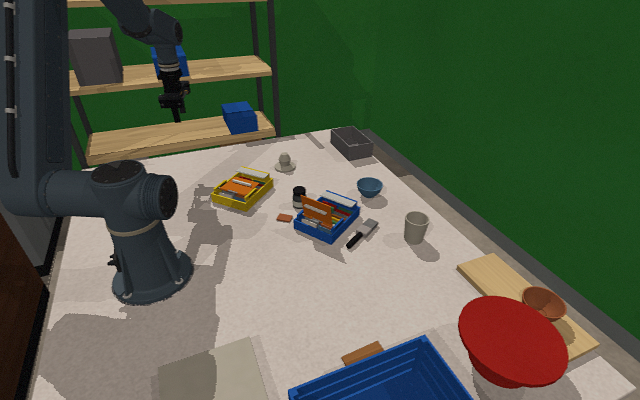

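The scene shows the blue case at about (320, 220) with its tab upright. The side view shows it at about (327, 215). The yellow look-alike is at (445, 210) in the scene view. The blue case is near (0.56, 0.05) with yaw of about 38°. I'll move the wrist camera over it with the fingers shut.

>>> move_arm --increments '[[[-0.76,-0.85,-0.3],[0,0,0],1],[[-0.76,-0.85,-0.3],[0,0,0],1],[[-0.76,-0.85,-0.3],[0,0,0],1],[[-0.76,-0.85,-0.3],[0,0,0],1],[[-0.76,-0.85,-0.3],[0,0,0],1],[[-0.76,-0.85,-0.3],[0,0,0],1],[[-0.76,-0.85,-0.3],[0,0,0],1],[[-0.76,-0.85,-0.3],[0,0,0],1],[[-0.76,-0.85,-0.3],[0,0,0],1],[[-0.76,-0.85,0],[0,0,0],1],[[-0.76,-0.85,0],[0,0,0],1],[[-0.76,-0.85,0],[0,0,0],1],[[-0.76,-0.85,0],[0,0,0],1],[[-0.76,-0.85,0],[0,0,0],1],[[-0.76,-0.85,0],[0,0,0],1],[[-0.76,-0.85,0],[0,0,0],1],[[-0.76,-0.85,0],[0,0,0],1],[[-0.76,-0.85,0],[0,0,0],1],[[-0.76,-0.85,0],[0,0,0],1],[[-0.76,-0.85,0],[0,0,0],1]]'

```text
time_s: 3.02
position: [0.4704, -0.019, 0.3038]
tcp_rot: [[-0.96, 0.28, 0.001], [0.28, 0.96, -0.0], [-0.001, 0.0, -1.0]]
force: [-0.5, 0.2, -0.7]
opening: 0.006
grasp_force: 0.0
```

>>> move_arm --increments '[[[0,0,0],[0,0,-0.056],1],[[0,0,0],[0,0,-0.056],1],[[0,0,0],[0,0,-0.056],1],[[0,0,0],[0,0,-0.056],1],[[0,0,0],[0,0,-0.056],1],[[0,0,0],[0,0,-0.056],1],[[0,0,0],[0,0,-0.056],1],[[0,0,0],[0,0,-0.056],1],[[0,0,0],[0,0,0],1],[[0,0,0],[0,0,0],1]]'

```text
time_s: 3.85
position: [0.4699, -0.0173, 0.3036]
tcp_rot: [[-0.795, -0.606, 0.0], [-0.606, 0.795, 0.0], [-0.0, -0.0, -1.0]]
force: [-0.3, 0.2, 0.2]
opening: 0.005
grasp_force: 0.0
```

```bash
cat > m.py <<'E'
from h import *
import sys
tag=sys.argv[1]
s=read_state(); R=np.array(s["tcp_rot"]); print(round(s["time_s"],2),np.round(s["position"],4),"yaw x",np.degrees(np.arctan2(R[1,0],R[0,0])).round(2),"z",R[:,2].round(3),"F",np.round(s["force"],1),"op",s["opening"])
ps=[cap(n) for n in ("scene","side","wrist")]
save(ps[2],tag+"w.png"); save(ps[0],tag+"s.png"); save(ps[1],tag+"d.png")
for l in ["tile_case","tab_hinge","tab_edge","ridge_foot","lip_nose"]:
    rs=[]
    for p in ps:
        c=[q for q in pinpoint(p,l) if q["confidence"]>.3]
        c=[q for q in c if np.linalg.norm(atz(p,q["xy"],.06)[:2]-[.56,.04])<.14]
        if c:
            q=c[0]; rs.append(ray(p,q["xy"]))
            print(l,p["name"],np.round(np.array(q["xy"])*[640,400],1),round(q["confidence"],2),atz(p,q["xy"],{"tab_hinge":.044,"lip_nose":.053}.get(l,0)).round(4))
    if len(rs)>1: x,e=tri(rs); print("   TRI",x.round(4),np.round(e,4))
E
python3 m.py a
```

```text
3.85 [ 0.4699 -0.0173  0.3036] yaw x -142.67 z [ 0.  0. -1.] F [-0.3  0.2  0.2] op 0.004765178377568607
tile_case scene [315.9 226.4] 0.77 [0.5769 0.0439 0.    ]
tile_case side [326.8 220.7] 0.62 [0.5583 0.0417 0.    ]
tile_case wrist [317.1 231.8] 0.69 [0.5594 0.0399 0.    ]
   TRI [ 0.565   0.0434 -0.0087] [0.0075 0.0068 0.0032]
tab_hinge scene [319.9 197.4] 0.91 [0.5139 0.016  0.044 ]
tab_hinge side [321.4 219.6] 0.89 [0.5207 0.0025 0.044 ]
tab_hinge wrist [237.5 224.5] 0.56 [ 0.6092 -0.0691  0.044 ]
   TRI [ 0.5413 -0.0205  0.0747] [0.048  0.0324 0.068 ]
tab_edge side [312.6 200. ] 0.9 [0.5594 0.1757 0.    ]
tab_edge wrist [320.1 211.5] 0.84 [0.5294 0.0232 0.    ]
   TRI [0.4936 0.0016 0.1308] [0.0042 0.0042]
ridge_foot side [316.7 206.2] 0.93 [0.5585 0.1335 0.    ]
ridge_foot wrist [318.7 206.4] 0.81 [0.5241 0.0164 0.    ]
   TRI [ 5.011e-01 -3.000e-04  1.049e-01] [0.0012 0.0012]
lip_nose scene [314.6 230.5] 0.82 [0.616  0.0661 0.053 ]
lip_nose side [335.8 201.8] 0.93 [0.6013 0.0652 0.053 ]
   TRI [0.6084 0.0671 0.0478] [0.0057 0.0057]
```

View pics/aw.png

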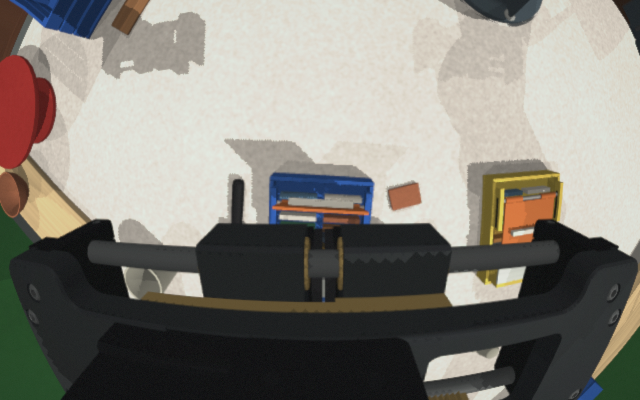

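The wrist view shows the blue case at (270–375, 173–230), with its rear wall corners at about (271, 173) and (374, 179) and the orange tab edge at about (272, 205) to (369, 210). The gripper hides the rest. Next I'll extract the corners to get the yaw.

```bash
python3 - <<'E'
from h import *
p=cap("wrist"); hsv=cv2.cvtColor(p["img"],cv2.COLOR_RGB2HSV)
sh=np.array([640,400.])
def seg(lo,hi,roi):
    m=cv2.inRange(hsv,lo,hi); z=np.zeros_like(m); x0,y0,x1,y1=roi; z[y0:y1,x0:x1]=m[y0:y1,x0:x1]; return z
for nm,lo,hi,z,roi in [("blue",(105,120,40),(125,255,255),.036,(255,160,390,226)),("orange",(3,130,60),(16,255,255),.131,(262,196,384,226))]:
    m=seg(np.array(lo),np.array(hi),roi)
    if nm=="orange":
        n,l,st,c=cv2.connectedComponentsWithStats(m); print(st[1:].tolist())
        m=(l==1+np.argmax(st[1:,4])).astype(np.uint8)
    xs=np.where(m.any(0))[0]; xs=xs[4:-4]
    for which in ("top","bot"):
        ys=[np.where(m[:,x])[0][0 if which=="top" else -1] for x in xs]
        pts=np.array([atz(p,(np.array([x+.5,y+(0 if which=="top" else 1)]))/sh,z)[:2] for x,y in zip(xs,ys)],np.float32)
        vx,vy,x0,y0=cv2.fitLine(pts,cv2.DIST_HUBER,0,.001,.001).ravel()
        print(nm,which,"line dir",np.degrees(np.arctan2(vy,vx)).round(2),"ends",pts[0],pts[-1],"mid",pts.mean(0), np.linalg.norm(pts[-1]-pts[0]))
E
```

```text
blue top line dir -56.23 ends [ 0.5169064  -0.06891453] [0.4406849  0.04256563] mid [ 0.47817466 -0.01367471] 0.13504644
blue bot line dir -54.89 ends [ 0.5793     -0.02497744] [0.49385315 0.08652057] mid [0.5078373  0.00896194] 0.14047408
[[273, 200, 95, 15, 501], [324, 217, 34, 6, 141], [356, 218, 1, 1, 1], [327, 225, 1, 1, 1]]
orange top line dir -55.94 ends [ 0.52097785 -0.04207602] [0.46649757 0.03871517] mid [ 0.4931093 -0.0021964] 0.097443916
orange bot line dir -56.36 ends [ 0.5257877  -0.03868261] [0.47107494 0.04248885] mid [0.4982316  0.00170894] 0.0978892
```

Case centre is about (0.558, 0.040) with yaw of about 33.8°, and the tab stands at about 1.8 rad. The TCP is at case x = -105, y = +1.5. I'll fix the yaw and descend behind the tab.

>>> move_arm --increments '[[[0,0,0.5],[0,0,0.03],1],[[0,0,1],[0,0,0],1],[[0,0,1],[0,0,0],1],[[0,0,1],[0,0,0],1],[[0,0,1],[0,0,0],1],[[0,0,1],[0,0,0],1],[[0,0,1],[0,0,0],1],[[0,0,0.5],[0,0,0],1],[[0,0,0],[0,0,0],1],[[0,0,0],[0,0,0],1]]'

```text
time_s: 5.63
position: [0.4697, -0.0173, 0.093]
tcp_rot: [[-0.83, -0.558, -0.002], [-0.558, 0.83, 0.0], [0.001, 0.001, -1.0]]
force: [0.1, -0.5, -0.1]
opening: 0.006
grasp_force: 0.0
```

```bash
cat > st.py <<'E'
from h import *
c=np.radians(33.8); C=np.array([.558,.040])
def cs(x): d=np.array(x[:2])-C; return [round(1000*v,1) for v in (d[0]*np.cos(c)+d[1]*np.sin(c),-d[0]*np.sin(c)+d[1]*np.cos(c),x[2])]
s=read_state(); f=np.array(s["force"]); R=np.array(s["tcp_rot"])
print("t",round(s["time_s"],2),"TCP case mm",cs(s["position"]),"yaw",np.degrees(np.arctan2(R[1,0],R[0,0])).round(2),"F case",round(f[0]*np.cos(c)+f[1]*np.sin(c),1),round(-f[0]*np.sin(c)+f[1]*np.cos(c),1),round(f[2],1))
E
python3 st.py
python3 - <<'E'
from h import *
a=cap("scene")["img"][140:270,260:400]; b=cap("side")["img"][150:260,260:400]; w=cap("wrist")["img"][140:300,200:440]
f=lambda i,s:cv2.resize(i,s,interpolation=cv2.INTER_CUBIC)
cv2.imwrite("pics/b.png",np.hstack([f(a,(400,370)),f(b,(400,370))])[:,:,::-1])
E
```

```text
t 5.63 TCP case mm [np.float64(-105.2), np.float64(1.5), np.float64(93.0)] yaw -146.1 F case -0.2 -0.5 -0.1
```

View pics/b.png

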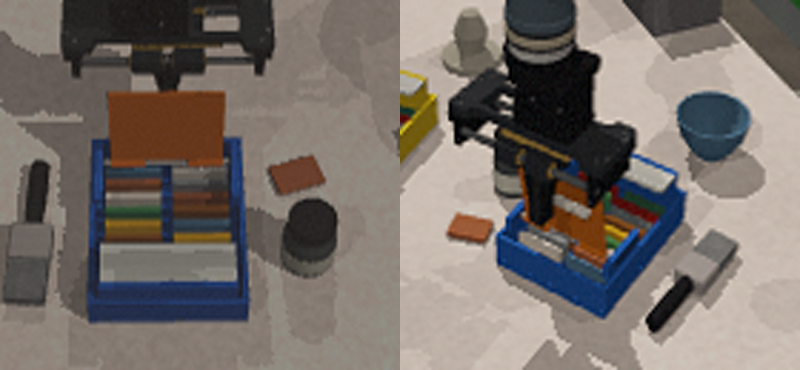

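The left half (scene crop) shows the tab's inner face at about (165, 128). The right half (side crop) shows the shut fingers just behind the tab near (545, 200), level with the white ridge. I'll push forward to about 80°.

>>> move_arm --increments '[[[-0.15,0.006,0.01],[0,0,0],1],[[-0.15,0.006,0.01],[0,0,0],1],[[-0.15,0.006,0.01],[0,0,0],1],[[-0.15,0.006,0.01],[0,0,0],1],[[-0.15,0.006,0.01],[0,0,0],1],[[-0.15,0.006,0.01],[0,0,0],1],[[-0.15,0.006,0.01],[0,0,0],1],[[-0.15,0.006,0.01],[0,0,0],1],[[0,0,0],[0,0,0],1]]'

```text
time_s: 6.53
position: [0.4998, 0.0045, 0.091]
tcp_rot: [[-0.83, -0.558, 0.001], [-0.558, 0.83, 0.0], [-0.001, -0.0, -1.0]]
force: [-0.5, -0.0, 0.5]
opening: 0.005
grasp_force: 0.0
```

```bash
python3 st.py; python3 m.py c
```

```text
t 6.53 TCP case mm [np.float64(-68.1), np.float64(2.8), np.float64(91.0)] yaw -146.08 F case -0.4 0.3 0.5
6.53 [0.4998 0.0045 0.091 ] yaw x -146.08 z [ 0.001  0.    -1.   ] F [-0.5 -0.   0.5] op 0.005009049173243322
tile_case scene [318.6 223.2] 0.6 [0.5641 0.0445 0.    ]
tile_case side [326.7 220.3] 0.81 [0.5589 0.0436 0.    ]
   TRI [ 0.5613  0.0446 -0.0022] [0.0018 0.0018]
tab_hinge scene [320.6 196.7] 0.9 [0.5108 0.0163 0.044 ]
tab_edge scene [316.8 183.9] 0.71 [ 0.4521 -0.0352  0.    ]
tab_edge side [319.5 194.3] 0.83 [0.598 0.201 0.   ]
   TRI [0.5262 0.0204 0.1287] [0.0057 0.0057]
ridge_foot scene [314.4 189.8] 0.56 [ 0.4742 -0.0292  0.    ]
ridge_foot side [318.1 204.5] 0.86 [0.5674 0.1415 0.    ]
   TRI [0.5219 0.0129 0.094 ] [0.0089 0.0089]
lip_nose side [335.8 200.1] 0.64 [0.6057 0.0746 0.053 ]
```

>>> move_arm --increments '[[[-0.19,-0.01,0.067],[0,0,0],1],[[-0.19,-0.01,0.067],[0,0,0],1],[[-0.19,-0.01,0.067],[0,0,0],1],[[-0.14,-0.01,0.09],[0,0,0],1],[[-0.14,-0.01,0.09],[0,0,0],1],[[-0.14,-0.01,0.09],[0,0,0],1],[[-0.11,0,0.095],[0,0,0],1],[[-0.11,0,0.095],[0,0,0],1],[[-0.11,0,0.095],[0,0,0],1],[[0,0,0],[0,0,0],1]]'

```text
time_s: 8.27
position: [0.5331, 0.0249, 0.0678]
tcp_rot: [[-0.83, -0.558, -0.0], [-0.558, 0.83, 0.0], [0.0, 0.0, -1.0]]
force: [-0.8, 0.2, -0.1]
opening: 0.006
grasp_force: 0.4
```

```bash
python3 st.py; python3 m.py d
python3 - <<'E'
from h import *
a=cv2.imread("pics/ds.png")[140:270,260:400]; b=cv2.imread("pics/dd.png")[150:260,260:400]
f=lambda i,s:cv2.resize(i,s,interpolation=cv2.INTER_CUBIC)
cv2.imwrite("pics/d2.png",np.hstack([f(a,(400,370)),f(b,(400,370))]))
E
```

```text
t 8.27 TCP case mm [np.float64(-29.1), np.float64(1.3), np.float64(67.8)] yaw -146.09 F case -0.5 0.6 -0.1
8.27 [0.5331 0.0249 0.0678] yaw x -146.09 z [-0.  0. -1.] F [-0.8  0.2 -0.1] op 0.006407780851149521
tile_case scene [317.4 223.9] 0.94 [0.5678 0.0428 0.    ]
tile_case side [327.1 221.5] 0.68 [0.5575 0.0372 0.    ]
   TRI [ 0.5624  0.042  -0.006 ] [0.0025 0.0025]
tab_hinge scene [316.8 196.5] 0.87 [0.5161 0.0072 0.044 ]
tab_hinge side [319.8 220. ] 0.94 [0.5151 0.0025 0.044 ]
tab_hinge wrist [323.3 185.2] 0.64 [0.5098 0.0101 0.044 ]
   TRI [0.5138 0.0076 0.0408] [0.0017 0.0032 0.0045]
tab_edge scene [316.3 211.2] 0.9 [0.534  0.0169 0.    ]
tab_edge side [330.4 197.4] 0.86 [0.628  0.1666 0.    ]
   TRI [0.577  0.05   0.0858] [0.0039 0.0039]
ridge_foot scene [316.5 205.8] 0.86 [0.5182 0.0072 0.    ]
ridge_foot side [326.2 202.5] 0.66 [0.6001 0.1421 0.    ]
   TRI [0.5573 0.0382 0.0777] [0.0045 0.0045]
lip_nose scene [315.8 228.9] 0.93 [0.6103 0.0659 0.053 ]
lip_nose side [331.8 203.2] 0.76 [0.5849 0.0628 0.053 ]
   TRI [0.5971 0.0672 0.0435] [0.0093 0.0093]
```

View pics/d2.png

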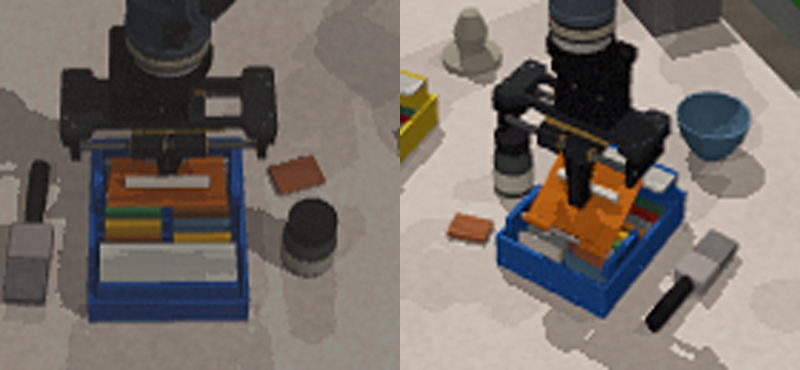

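The finger sits on the tab on the hinge side of the white ridge, at (580, 190) in the side crop. The tab is at about 28°, and the case and its neighbours haven't moved. I'll press it flat.

>>> move_arm --increments '[[[-0.067,0,0.115],[0,0,0],1],[[-0.067,0,0.115],[0,0,0],1],[[-0.067,0,0.115],[0,0,0],1],[[-0.01,0,0.1],[0,0,0],1],[[-0.01,0,0.1],[0,0,0],1],[[-0.01,0,0.1],[0,0,0],1],[[0,0,0.1],[0,0,0],1],[[0,0,0],[0,0,0],1],[[0,0,0],[0,0,0],1]]'

```text
time_s: 9.92
position: [0.539, 0.0285, 0.046]
tcp_rot: [[-0.83, -0.558, 0.001], [-0.558, 0.83, -0.0], [-0.0, -0.0, -1.0]]
force: [1.1, -0.0, 2.5]
opening: 0.007
grasp_force: 0.9
```

```bash
python3 st.py; python3 m.py e
```

```text
t 9.92 TCP case mm [np.float64(-22.2), np.float64(1.0), np.float64(46.0)] yaw -146.09 F case 0.9 -0.7 2.5
9.92 [0.539  0.0285 0.046 ] yaw x -146.09 z [ 0.001 -0.    -1.   ] F [ 1.1 -0.   2.5] op 0.006863517534277216
tile_case scene [318.3 220.2] 0.78 [0.5563 0.0383 0.    ]
tab_hinge scene [317.6 197.5] 0.58 [0.5177 0.011  0.044 ]
tab_hinge side [318.3 220.5] 0.8 [0.5094 0.0019 0.044 ]
tab_hinge wrist [482.8 272.2] 0.36 [0.5005 0.1306 0.044 ]
   TRI [0.5123 0.0363 0.0689] [0.0249 0.0413 0.059 ]
tab_edge scene [316.2 226.6] 0.88 [0.577 0.045 0.   ]
tab_edge side [329.5 208.6] 0.73 [0.5957 0.1026 0.    ]
tab_edge wrist [322.9 182.2] 0.44 [0.5174 0.0149 0.    ]
   TRI [0.555  0.0362 0.0193] [0.0302 0.0313 0.0461]
ridge_foot scene [315.2 214.5] 0.57 [0.5451 0.0205 0.    ]
ridge_foot side [327.3 209.4] 0.75 [0.5864 0.1011 0.    ]
   TRI [0.5642 0.0398 0.0458] [0.0058 0.0058]
lip_nose scene [316.2 228.4] 0.55 [0.6083 0.066  0.053 ]
lip_nose side [335.9 201.9] 0.83 [0.6012 0.0645 0.053 ]
   TRI [0.6047 0.0662 0.0501] [0.0024 0.0024]
```

>>> move_arm --increments '[[[-0.1,0,0.03],[0,0,0],1],[[-0.1,0,0],[0,0,0],1],[[-0.1,0,0],[0,0,0],1],[[-0.1,0,0],[0,0,0],1],[[-0.1,0,0],[0,0,0],1],[[-0.1,0,0],[0,0,0],1],[[0,0,0],[0,0,0],1],[[0,0,0],[0,0,0],1]]'

```text
time_s: 11.48
position: [0.5542, 0.0389, 0.0452]
tcp_rot: [[-0.83, -0.558, 0.001], [-0.558, 0.83, 0.0], [-0.001, -0.0, -1.0]]
force: [0.0, -0.2, 2.7]
opening: 0.002
grasp_force: 1.5
```

```bash
python3 st.py; python3 m.py f; python3 - <<'E'
from h import *
a=cv2.imread("pics/fs.png")[140:270,260:400]; b=cv2.imread("pics/fd.png")[150:260,260:400]
f=lambda i,s:cv2.resize(i,s,interpolation=cv2.INTER_CUBIC)
cv2.imwrite("pics/f2.png",np.hstack([f(a,(400,370)),f(b,(400,370))]))
E
```

```text
t 11.48 TCP case mm [np.float64(-3.8), np.float64(1.2), np.float64(45.2)] yaw -146.11 F case -0.1 -0.2 2.7
11.48 [0.5542 0.0389 0.0452] yaw x -146.11 z [ 0.001  0.    -1.   ] F [ 0.  -0.2  2.7] op 0.0019016035768818719
tile_case scene [316.8 226.7] 0.72 [0.5763 0.0465 0.    ]
tile_case wrist [319.3 226.6] 0.65 [0.5606 0.0409 0.    ]
   TRI [ 0.5667  0.0424 -0.017 ] [0.002 0.002]
tab_hinge scene [320.2 202.1] 0.76 [0.5267 0.0254 0.044 ]
tab_hinge wrist [320.9 181.4] 0.88 [0.5255 0.0193 0.044 ]
   TRI [0.5251 0.0217 0.0391] [0.0023 0.0023]
tab_edge scene [316.  232.7] 0.75 [0.5937 0.0554 0.    ]
tab_edge side [334.5 204.6] 0.62 [0.623  0.1184 0.    ]
   TRI [0.6054 0.0697 0.0349] [0.0058 0.0058]
ridge_foot scene [316.8 219.6] 0.9 [0.5569 0.0337 0.    ]
ridge_foot side [329.3 204.5] 0.92 [0.6055 0.1262 0.    ]
   TRI [0.5785 0.0549 0.0523] [0.0062 0.0062]
lip_nose scene [318.6 231.9] 0.59 [0.6138 0.0771 0.053 ]
```

View pics/f2.png

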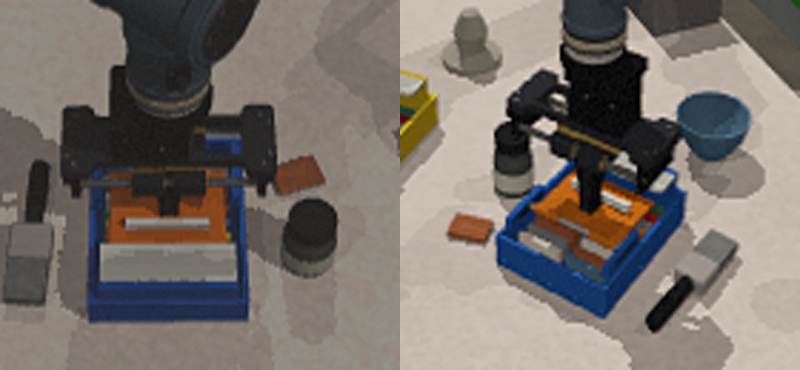

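The tab lies flat with its edge at the lip, at about (167, 240) in the left crop. The finger is behind the ridge and the slide has reached about 14 mm. I'll keep pushing.

>>> move_arm --increments '[[[-0.1,0,0],[0,0,0],1],[[-0.1,0,0],[0,0,0],1],[[-0.1,0,0],[0,0,0],1],[[-0.1,0,0],[0,0,0],1],[[-0.1,0,0],[0,0,0],1],[[-0.1,0,0],[0,0,0],1],[[-0.1,0,0],[0,0,0],1],[[0,0,0],[0,0,0],1],[[0,0,0],[0,0,0],1]]'

```text
time_s: 13.13
position: [0.5715, 0.0507, 0.0451]
tcp_rot: [[-0.83, -0.558, 0.001], [-0.558, 0.83, 0.001], [-0.001, -0.0, -1.0]]
force: [-0.3, 0.5, 2.3]
opening: 0.005
grasp_force: 1.4
```

```bash
python3 st.py; python3 m.py g
```

```text
t 13.13 TCP case mm [np.float64(17.2), np.float64(1.4), np.float64(45.1)] yaw -146.11 F case 0.0 0.6 2.3
13.13 [0.5715 0.0507 0.0451] yaw x -146.11 z [ 0.001  0.001 -1.   ] F [-0.3  0.5  2.3] op 0.004549078324269059
tile_case scene [316.3 223.9] 0.98 [0.5695 0.0403 0.    ]
tile_case side [325.6 220.9] 0.63 [0.554  0.0419 0.    ]
tile_case wrist [322.  201.2] 0.69 [0.5614 0.044  0.    ]
   TRI [ 0.5617  0.0431 -0.0044] [0.0069 0.0065 0.0016]
tab_hinge scene [316.6 204.9] 0.93 [0.54   0.0222 0.044 ]
tab_hinge side [325.8 216.5] 0.87 [0.5407 0.0123 0.044 ]
tab_hinge wrist [319.4 175.5] 0.76 [0.5406 0.0287 0.044 ]
   TRI [0.5415 0.0235 0.04  ] [0.0039 0.0052 0.0055]
tab_edge scene [316.6 237.8] 0.63 [0.6064 0.0657 0.    ]
tab_edge side [338.8 203. ] 0.92 [0.642  0.1217 0.    ]
   TRI [0.6212 0.0774 0.0341] [0.0016 0.0016]
ridge_foot scene [315.8 225.4] 0.57 [0.5744 0.0418 0.    ]
ridge_foot side [331.7 203.6] 0.8 [0.6161 0.128  0.    ]
   TRI [0.5919 0.0615 0.0476] [0.0072 0.0072]
lip_nose scene [314.4 230.7] 0.79 [0.6168 0.0658 0.053 ]
lip_nose side [334.4 202.1] 0.62 [0.5961 0.0655 0.053 ]
   TRI [0.606  0.0675 0.0461] [0.0082 0.0082]
```

>>> move_arm --increments '[[[-0.04,0,0],[0,0,0],1],[[-0.03,0,0],[0,0,0],1],[[0,0,0],[0,0,0],1],[[0,0,0],[0,0,0],1]]'

```text
time_s: 14.37
position: [0.5719, 0.0511, 0.0451]
tcp_rot: [[-0.83, -0.558, -0.002], [-0.558, 0.83, -0.0], [0.002, 0.001, -1.0]]
force: [-1.6, -2.6, 3.4]
opening: 0.006
grasp_force: 1.7
```

```bash
python3 st.py
```

```text
t 14.37 TCP case mm [np.float64(17.7), np.float64(1.4), np.float64(45.1)] yaw -146.08 F case -2.7 -1.3 3.4
```

>>> move_arm --increments '[[[0.04,0,0],[0,0,0],1],[[0.03,0,-0.1],[0,0,0],1],[[0,0,-0.2],[0,0,0],1],[[0,0,-0.4],[0,0,0],1],[[0,0,-0.8],[0,0,0],1],[[0,0,-1],[0,0,0],1],[[0,0,-1],[0,0,0],1],[[0,0,-1],[0,0,0],1],[[0.8,0,-0.5],[0,0,0],1],[[1,0,0],[0,0,0],1],[[1,0,0],[0,0,0],1],[[1,0,0],[0,0,0],1],[[0,0,0],[0,0,0],1],[[0,0,0],[0,0,0],1]]'

```text
time_s: 15.53
position: [0.4755, -0.0138, 0.1962]
tcp_rot: [[-0.831, -0.556, 0.001], [-0.556, 0.831, 0.0], [-0.001, -0.0, -1.0]]
force: [-0.3, -0.5, 0.1]
opening: 0.006
grasp_force: 0.0
```

```bash
python3 st.py; python3 m.py k; python3 - <<'E'
from h import *
a=cv2.imread("pics/ks.png")[140:270,260:400]; b=cv2.imread("pics/kd.png")[150:260,260:400]
f=lambda i,s:cv2.resize(i,s,interpolation=cv2.INTER_CUBIC)
cv2.imwrite("pics/k2.png",np.hstack([f(a,(400,370)),f(b,(400,370))]))
E
```

```text
t 15.53 TCP case mm [np.float64(-98.5), np.float64(1.2), np.float64(196.2)] yaw -146.22 F case -0.5 -0.3 0.1
15.53 [ 0.4755 -0.0138  0.1962] yaw x -146.22 z [ 0.001  0.    -1.   ] F [-0.3 -0.5  0.1] op 0.006391335433364034
tile_case scene [318.3 224.1] 0.63 [0.5671 0.0454 0.    ]
tile_case side [326.4 221.6] 0.88 [0.555  0.0375 0.    ]
   TRI [ 0.5608  0.0441 -0.0076] [0.0026 0.0026]
tab_hinge scene [318.5 204.6] 0.81 [0.5363 0.0262 0.044 ]
tab_hinge side [327.8 213.7] 0.7 [0.5531 0.0239 0.044 ]
   TRI [0.5457 0.0244 0.0487] [0.0073 0.0073]
tab_edge scene [318.3 236. ] 0.59 [0.5992 0.0664 0.    ]
tab_edge side [338.3 203. ] 0.89 [0.6402 0.1224 0.    ]
   TRI [0.6169 0.0775 0.0359] [0.0005 0.0005]
ridge_foot scene [317.5 222.9] 0.87 [0.565  0.0414 0.    ]
ridge_foot side [333.6 202.4] 0.75 [0.6256 0.1324 0.    ]
   TRI [0.5921 0.0609 0.0552] [0.0013 0.0013]
lip_nose scene [316.1 230.3] 0.75 [0.6133 0.0689 0.053 ]
lip_nose side [333.1 202. ] 0.57 [0.5922 0.0676 0.053 ]
   TRI [0.6023 0.0704 0.0456] [0.0081 0.0081]
```

View pics/k2.png

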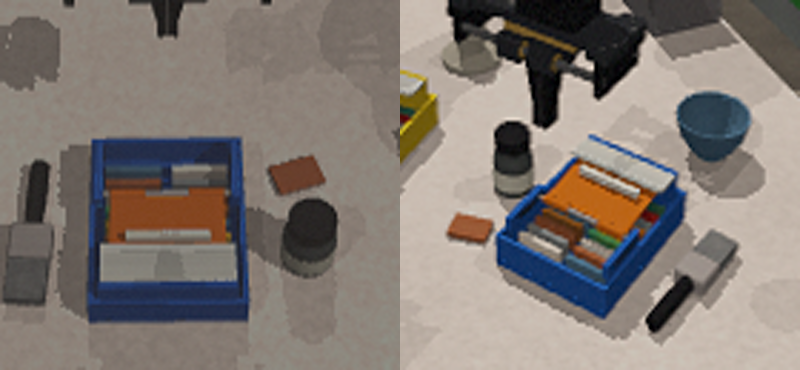

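Both crops show the tab lying flat with its edge under the white metal lip and its ridge close in front of it. The case and its neighbours are where they were, and the hand is clear.

```bash
python3 -c "
from rig import *
print(hand_in())"
```

```text
the job is handed in; nothing more can be done
None
```

The case is closed: the orange tab is folded flat and tucked about 12–16 mm under the lip, staying there by itself with the hand clear, and the job is handed in (no verdict was shown).

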